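# Snap the lid of a food pan shut all round

### The arm

A 6-joint arm with a two-finger parallel gripper is mounted at the origin on the work surface. World frame = base frame: x ahead of the robot, y to its left, z up, the work surface at z = 0. Lengths are in m, angles in rad, forces in N, time in s.
With the tool pointing down it reaches from about 0.425 to 0.925 m from the base axis. Payload 12.5 kg.
Tool frame: the origin (TCP) lies at the very end of the fingers, on their centre line; the grasp point (between the pads) lies r.pinch_z behind it (r.pinch_z is the distance from the TCP to the grasp point, in m); z points along the fingers, x is the direction in which the jaws open and shut, and the axes are right-handed (so a half turn about z gives the same grasp; the last joint's range is limited). The gripper opens to 85 mm and grips with 20 to 120 N. Pads are 22 mm wide; open, the fingers measure 114 mm over their backs; the gripper's body (76 mm by 85 mm) begins 54 mm behind the grasp point. The pads swing forward as they close: fully open they stand 13 mm farther back than shut.
Start: joints at [1, 0.491, 1.559, -0, 1.092, -0.106], TCP at [0.28, 0.559, 0.231] pointing down, gripper open.
Joint ranges: [-3.1, 3.1], [-0.84, 2.19], [0.05, 2.79], [-1.13, 4.28], [0.06, 2.93], [-2.69, 2.69]. Speed limits (rad/s): [2.22, 2.22, 2.79, 3.14, 3.14, 3.14].

### API

Orientations are given as a unit quaternion [w, x, y, z].
In Python, from station import r gives the robot as it stands.
- The arm moves only by the tool carry_out, never from a script. Its argument "targets" is a list of rows, each a list of 3 entries, a list of its own where there are three numbers: the gripper's target within -1 to 1 (fully open at 1, half-way at 0, shut at -1), then the shift along the tool's x, y, z in mm, then the turn, a rotation vector about the tool's x, y, z in degrees. A call has 1 to 12 rows; each row is the pose to reach, as a shift and turn from the pose commanded when the call began, along the tool's axes at that moment; what a row does not reach only later rows make up. A row lasts 1/8 s, in which the tool goes at most 62.5 mm and 10.7 degrees, less where a joint would pass 70% of its speed; a pose out of reach is approached as far as the arm can. A call with a gripper value outside its range is refused whole. The fingers move at their own pace and stop on an object; the grip force is fixed at half the most. Time passes only in rows, so rows that repeat a pose let the fingers close. It gives the time, the measured TCP pose, the force and the opening at its end, in the units of the state.
- r.observe(): the state, without advancing time (a new reading comes with each control period).
- r.read_camera(name): name is "scene" or "top"; returns a dict with "image" (384x512x3 uint8, red, green, blue), "z_map" (384x512 float32, m along the optical axis (not along the pixel's ray), 0 where there is no reading), "vfov" (degrees; the focal length in pixels is half the picture's height over the tangent of half this angle, whatever the lens; pixels are square), "cx", "cy" (the principal point, pixels), "cam_to_world" (4x4, takes a point from camera to world coordinates). Camera axes: x right, y down, z forward; pixel columns grow to the right and rows downward; lengths in m; the calibration is good to about 2 mm. A picture is of the moment at which its call begins.
- r.close_job(): hands the job in, once; it reports no verdict.
The state is a dict: "time": time; "joints": joint angles; "joint_vel": joint speeds; "effort": joint torques, N m; "eef_pos": TCP position; "ee_rot": TCP orientation; "force": force on the tool from outside, world axes, zero at the start; "moment": the same for the moment, N m; "opening": finger opening in m.
Only numpy, scipy, OpenCV 4.12 (cv2) and the standard library are available. Lean on these libraries where they do the work, as an engineer would, in place of code of your own. Each camera call takes 0.05 s, during which the arm holds its last target.

### The job

The lid has been laid on the steel food pan, but the rim section on each of its four sides still stands up: with the fingertips, press the four sections down one after another until every one clicks shut and stays down, then take the hand away. Only press from above: leave the pan standing where it is, pick nothing up, and do not disturb the things around it.

Things in the scene. Friction and masses are not known exactly. Their poses are not given: they have to be found in the camera images.
- pan: Steel food pan with a white plastic press-shut lid already laid on it; it is loose and weighs about 1 kg with its contents. Over the lid 180 mm (its x) by 166 mm (its y); flat lid top 104 mm above the counter; the walls stand 80 mm (x) and 73 mm (y) from the centre. Origin at the centre of its underside, z up. The lid's flat centre and its four square corners (34 mm) are seated; between the corners each of the four sides has a rim section that still stands up.
- press_far (a point): Centre of the top face of the low thumb pad (44 mm along the rim, 16 mm across, 4 mm proud of the section) on the rim section of the pan's +x side. The section is a 34 mm wide, 94 mm long white flap hinged along its inner edge, level with the lid top; the pad's centre is 19 mm outward of the hinge. Raised, the pad centre is about 112 mm above the counter and tilted 0.22 rad inward; snapped shut it is level, 108 mm above the counter. The point moves with the section.
- sec_far (a joint): Rim section on the pan's +x side: 0 = raised (as found), 0.22 rad = fully shut. Pressing straight down on the pad takes about 11 N at most (more only loads the closed lid; 20 N is safe); let go before about 0.13 rad and it springs back up, past that it clicks to 0.22 and stays.
- press_left (a point): Centre of the top face of the low thumb pad (44 mm along the rim, 16 mm across, 4 mm proud of the section) on the rim section of the pan's +y side. The section is a 34 mm wide, 108 mm long white flap hinged along its inner edge, level with the lid top; the pad's centre is 19 mm outward of the hinge. Raised, the pad centre is about 112 mm above the counter and tilted 0.22 rad inward; snapped shut it is level, 108 mm above the counter. The point moves with the section.
- sec_left (a joint): Rim section on the pan's +y side: 0 = raised (as found), 0.22 rad = fully shut. Pressing straight down on the pad takes about 11 N at most (more only loads the closed lid; 20 N is safe); let go before about 0.13 rad and it springs back up, past that it clicks to 0.22 and stays.
- press_near (a point): Centre of the top face of the low thumb pad (44 mm along the rim, 16 mm across, 4 mm proud of the section) on the rim section of the pan's -x side. The section is a 34 mm wide, 94 mm long white flap hinged along its inner edge, level with the lid top; the pad's centre is 19 mm outward of the hinge. Raised, the pad centre is about 112 mm above the counter and tilted 0.22 rad inward; snapped shut it is level, 108 mm above the counter. The point moves with the section.
- sec_near (a joint): Rim section on the pan's -x side: 0 = raised (as found), 0.22 rad = fully shut. Pressing straight down on the pad takes about 11 N at most (more only loads the closed lid; 20 N is safe); let go before about 0.13 rad and it springs back up, past that it clicks to 0.22 and stays.
- press_right (a point): Centre of the top face of the low thumb pad (44 mm along the rim, 16 mm across, 4 mm proud of the section) on the rim section of the pan's -y side. The section is a 34 mm wide, 108 mm long white flap hinged along its inner edge, level with the lid top; the pad's centre is 19 mm outward of the hinge. Raised, the pad centre is about 112 mm above the counter and tilted 0.22 rad inward; snapped shut it is level, 108 mm above the counter. The point moves with the section.
- sec_right (a joint): Rim section on the pan's -y side: 0 = raised (as found), 0.22 rad = fully shut. Pressing straight down on the pad takes about 11 N at most (more only loads the closed lid; 20 N is safe); let go before about 0.13 rad and it springs back up, past that it clicks to 0.22 and stays.
- bottle: Bystander: amber squeeze bottle with a white nozzle, 62 mm across, 172 mm tall, loose. Origin at the centre of its underside.
- shaker: Bystander: steel spice shaker, 70 mm across, 88 mm tall, loose. Origin at the centre of its underside.
- ramekin: Bystander: small white ceramic bowl (ramekin), 84 mm across, 45 mm tall, loose. Origin at the centre of its underside.
Not all that is in view belongs to the job. Several things look just like the pan: the one meant starts nearest to the robot's base.

How it is judged:
By the outcome, as a careful person would: the job done as asked, in the order asked, and still so for the second after the job is handed in, with the robot touching nothing.
It also fails if it takes over 45 s, if anything falls off the work surface, if the arm or the gripper's body presses on something with over 40 N, if the wrist force passes 120 N, or if a joint passes its speed limit or range.

## Working session

There is one attempt and no reset: what is moved stays moved. The work goes in short steps, Python scripts to look and compute and a tool call to move; the robot and the scene stay as the last step left them, time stands still between calls to the robot, and variables do not carry over. Pictures are saved under pics/ and viewed, and the job is handed in when it is done.

Besides the shell and the picture viewer there is one more tool, called after "Call:" by a JSON object that holds its "name" and its "arguments". carry_out: Moves the arm, as the interface text tells. Its arguments: {"type":"object","properties":{"targets":{"type":"array"}},"required":["targets"]}

```bash
mkdir -p pics; ls; python3 - <<'E'
from station import r
import cv2,numpy as np
print(r.observe(), r.pinch_z)
for n in("scene","top"):
    c=r.read_camera(n); cv2.imwrite(f"pics/{n}0.png",c["image"][:,:,::-1]); np.savez(f"{n}0.npz",**c)
    print(n,c["vfov"],c["cx"],c["cy"],np.round(c["cam_to_world"],3).tolist())
E
```

```text
pics
{'time': 0.0, 'joints': array([ 1.00043386e+00,  4.91525183e-01,  1.55945508e+00, -8.04754196e-06,
        1.09170160e+00, -1.05592443e-01]), 'joint_vel': array([ 0.0002853 , -0.00137013, -0.00042293, -0.00162876,  0.00040545,
        0.00060534]), 'effort': array([ 1.28663687e-03, -6.18439507e+01, -2.61596793e+01,  4.08844789e-05,
        3.90111061e-03, -2.26486043e-05]), 'eef_pos': array([0.27998798, 0.55851971, 0.23074716]), 'ee_rot': array([ 2.38838839e-04,  8.50944617e-01,  5.25255139e-01, -4.89456533e-04]), 'force': array([ 0.9563838 ,  0.1949909 , -0.46621008]), 'moment': array([ 0.00890475,  0.02472274, -0.01268892]), 'opening': 0.08527198456747483} 0.0187
scene 56.392790336613615 261.2545992965629 194.1375093566314 [[0.766, 0.437, -0.472, 1.182], [0.643, -0.497, 0.583, -0.835], [0.02, -0.75, -0.661, 0.892], [0.0, 0.0, 0.0, 1.0]]
top 45.0754938605933 250.4026276322179 186.65684384112845 [[0.02, -0.997, 0.078, 0.519], [-1.0, -0.021, -0.011, -0.095], [0.012, -0.077, -0.997, 1.419], [0.0, 0.0, 0.0, 1.0]]
```

View pics/scene0.png

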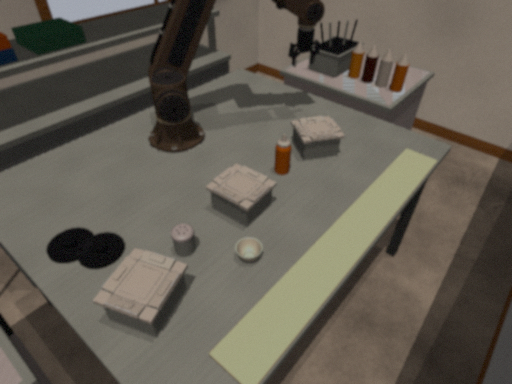

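View pics/top0.png

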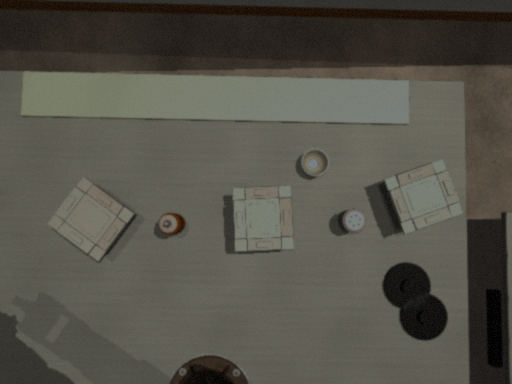

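The top view shows three pans, at about (263,219), (92,219) and (422,196). The middle one looks nearest to the base, which is at about (208,380). The bottle is at (172,223), the shaker at (351,220) and the ramekin at (314,163). Next I'll measure the pans.

```bash
cat > h.py <<'E'
import numpy as np,cv2
def load(f): return dict(np.load(f))
def foc(c): return 192/np.tan(np.radians(float(c["vfov"]))/2)
def pts(c):
    f=foc(c); z=c["z_map"]; v,u=np.mgrid[0:384,0:512]
    P=np.stack([(u-c["cx"])/f*z,(v-c["cy"])/f*z,z],-1)
    T=c["cam_to_world"]; return P@T[:3,:3].T+T[:3,3]
def ray(c,uv,h):
    f=foc(c); uv=np.atleast_2d(uv); T=c["cam_to_world"]
    d=np.c_[(uv[:,0]-c["cx"])/f,(uv[:,1]-c["cy"])/f,np.ones(len(uv))]@T[:3,:3].T
    return T[:3,3]+d*((h-T[2,3])/d[:,2])[:,None]
E
python3 - <<'E'
from h import *
for n in("top","scene"):
    c=load(n+"0.npz"); P=pts(c); z=c["z_map"]
    m=((P[...,2]>0.085)&(P[...,2]<0.14)&(z>0)&(np.hypot(P[...,0],P[...,1])>.25)).astype(np.uint8)
    k,l,s,ce=cv2.connectedComponentsWithStats(m)
    for i in range(1,k):
        if s[i,4]<400: continue
        cn,_=cv2.findContours((l==i).astype(np.uint8),0,2)
        q=P[l==i]
        R=cv2.minAreaRect((q[:,:2]*1000).astype(np.float32))
        print(n,s[i],ce[i].round(1),"rect",np.round(R[0],1),np.round(R[1],1),round(R[2],2),"zmed",np.percentile(q[:,2],[5,25,50,75,95]).round(4))
    for lo,hi,nm in((.02,.085,'low'),(.14,.2,'hi')):
        m=((P[...,2]>lo)&(P[...,2]<hi)&(z>0)&(P[...,0]>.3)&(P[...,0]<.8)&(abs(P[...,1])<.5)).astype(np.uint8)
        k,l,s,ce=cv2.connectedComponentsWithStats(m)
        for i in range(1,k):
            if s[i,4]>60: q=P[l==i]; print(n,nm,s[i],q.min(0).round(3),q.max(0).round(3))
c=load("top0.npz"); im=c["image"][175:262,215:310,::-1]
im=cv2.convertScaleAbs(cv2.resize(im,None,fx=6,fy=6,interpolation=cv2.INTER_CUBIC),alpha=1.4)
cv2.imwrite("pics/topcrop.png",im)
c=load("scene0.npz"); im=c["image"][155:230,200:285,::-1]
cv2.imwrite("pics/scenecrop.png",cv2.convertScaleAbs(cv2.resize(im,None,fx=6,fy=6,interpolation=cv2.INTER_CUBIC),alpha=1.4))
E
```

```text
top [ 383  159   80   75 3678] [423.1 196. ] rect [ 605.7 -604.4] [169.1 183.7] 19.95 zmed [0.0992 0.1024 0.1049 0.1078 0.1124]
top [  48  177   87   84 3823] [ 90.8 218.4] rect [523.5 340. ] [183.3 167.8] 55.12 zmed [0.1005 0.1037 0.1062 0.1092 0.1137]
top [ 233  185   61   66 3678] [262.7 217.9] rect [ 533.8 -145.9] [183.2 169.1] 3.95 zmed [0.1003 0.1034 0.1057 0.1086 0.1133]
top low [302 148  27  28 311] [ 0.665 -0.342  0.02 ] [ 0.746 -0.262  0.052]
top low [339 209  16  23 121] [ 0.5   -0.411  0.02 ] [ 0.565 -0.376  0.085]
top low [105 214  31  40  76] [0.421 0.234 0.02 ] [0.538 0.314 0.057]
top hi [160 215  17  17 152] [0.492 0.093 0.14 ] [0.536 0.137 0.175]
scene [ 320    0  192   43 1475] [424.4  19.5] rect [ 105.4 2205.6] [  76.8 1551.5] 89.57 zmed [0.0877 0.0983 0.1119 0.1257 0.1373]
scene [315  36  49  29 853] [339.2  51.3] rect [ 137.7 1201.7] [280.5 351.2] 20.65 zmed [0.0905 0.1117 0.1312 0.1339 0.137 ]
scene [ 291  116   54   28 1036] [317.2 129.3] rect [525.3 338. ] [183.3 174.4] 55.47 zmed [0.0966 0.1035 0.1055 0.1084 0.1128]
scene [ 206  164   71   48 1840] [241.3 185.9] rect [ 537.1 -147.9] [183.9 170.2] 4.33 zmed [0.1    0.1038 0.1055 0.1085 0.1127]
scene [  93  248   95   77 4105] [141.  284.8] rect [ 608.6 -607.2] [168.6 182.3] 20.31 zmed [0.1012 0.1039 0.1055 0.1083 0.1123]
scene low [293 128  48  29 591] [0.421 0.229 0.02 ] [0.631 0.367 0.085]
scene low [275 153  16  19 202] [0.49  0.082 0.02 ] [0.548 0.131 0.085]
scene low [211 190  61  34 760] [ 0.461 -0.227  0.02 ] [ 0.621 -0.072  0.084]
scene low [171 230  25  24 327] [ 0.507 -0.448  0.02 ] [ 0.57  -0.385  0.085]
scene low [235 238  28  24 332] [ 0.667 -0.343  0.02 ] [ 0.747 -0.261  0.048]
scene hi [278 134  12  12  69] [0.495 0.09  0.14 ] [0.538 0.134 0.173]
```

View pics/topcrop.png

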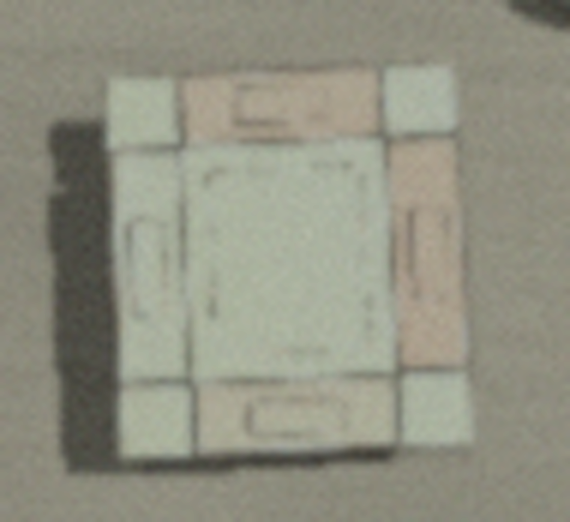

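View pics/scenecrop.png

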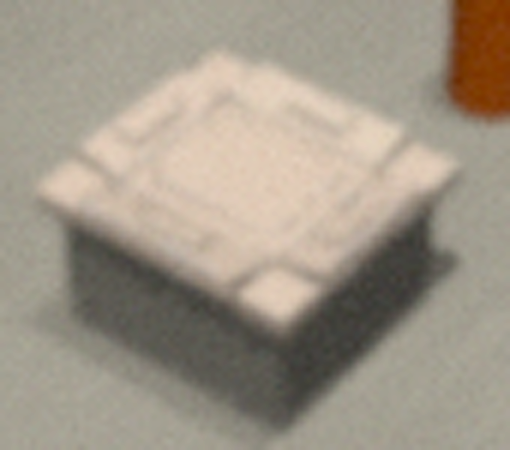

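The middle pan is confirmed nearest: both views put its centre at about (0.535,-0.147) with yaw near +4°, and its lid top at about 105 mm. I'll close the fingers, rise a little and go above it, turning the tool to the pan's yaw.

Call:
{"name": "carry_out", "arguments": {"targets": [[-1,[0,0,-30],[0,0,0]],[-1,[-40,50,-30],[0,0,8]],[-1,[-80,100,-30],[0,0,16]],[-1,[-120,150,-30],[0,0,24]],[-1,[-160,200,-30],[0,0,32]],[-1,[-200,250,-30],[0,0,40]],[-1,[-240,300,-30],[0,0,48]],[-1,[-280,350,-30],[0,0,56]],[-1,[-320,400,-30],[0,0,59.4]],[-1,[-360,450,-30],[0,0,59.4]],[-1,[-400,500,-30],[0,0,59.4]],[-1,[-440,550,-30],[0,0,59.4]]]}}

```text
time: 1.6
eef_pos: [0.568, -0.0679, 0.2611]
ee_rot: [-0.0, 0.999, 0.034, -0.0]
force: [0.9, 0.5, -0.6]
opening: -0.0
```

Call:
{"name": "carry_out", "arguments": {"targets": [[-1,[20,40,0],[0,0,0]],[-1,[37,76,0],[0,0,0]],[-1,[37,76,0],[0,0,0]],[-1,[37,76,50],[0,0,0]],[-1,[37,76,100],[0,0,0]],[-1,[37,76,131],[0,0,0]],[-1,[37,76,131],[0,0,0]]]}}

```text
time: 2.48
eef_pos: [0.6084, -0.138, 0.1284]
ee_rot: [-0.001, 0.999, 0.035, -0.002]
force: [-0.5, 0.3, 1.7]
opening: 0.0
```

```bash
python3 - <<'E'
from station import r
from h import *
print(r.observe()["eef_pos"])
for n,(a,b,cc,d) in(("scene",(130,240,190,300)),("top",(150,270,200,330))):
    c=r.read_camera(n); np.savez(f"{n}1.npz",**c)
    cv2.imwrite(f"pics/{n}1.png",cv2.convertScaleAbs(cv2.resize(c["image"][a:b,cc:d,::-1],None,fx=5,fy=5,interpolation=cv2.INTER_CUBIC),alpha=1.4))
E
```

```text
[ 0.60842989 -0.1379636   0.12839038]
```

View pics/scene1.png

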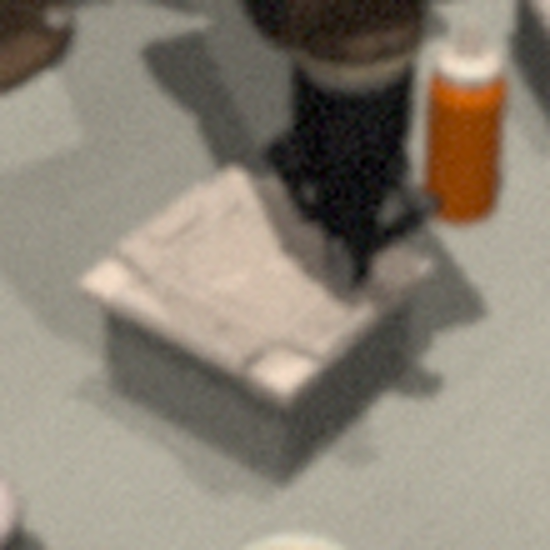

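View pics/top1.png

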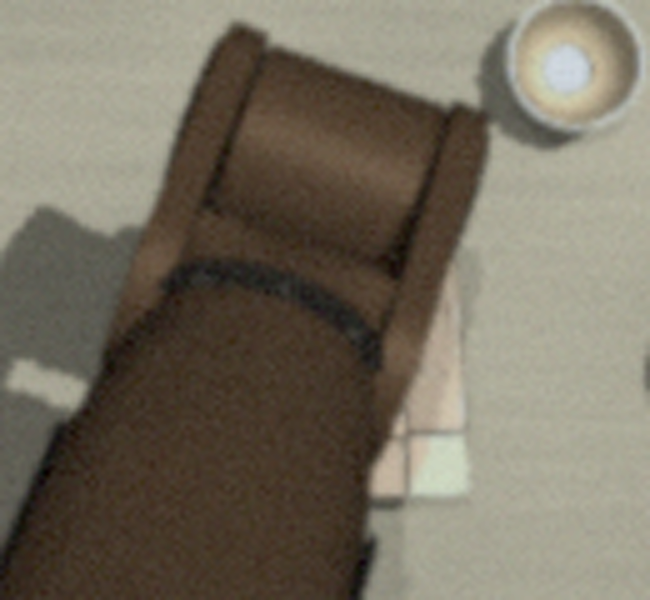

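The scene view shows the fingertips over the far flap, at crop (360,285). I'll press gently.

Call:
{"name": "carry_out", "arguments": {"targets": [[-1,[2,4,4],[0,0,0]],[-1,[2,4,8],[0,0,0]],[-1,[2,4,11],[0,0,0]],[-1,[2,4,13],[0,0,0]],[-1,[2,4,15],[0,0,0]],[-1,[2,4,15],[0,0,0]]]}}

```text
time: 3.32
eef_pos: [0.6119, -0.1429, 0.1151]
ee_rot: [-0.0, 0.999, 0.035, -0.0]
force: [0.3, -0.2, 0.1]
opening: -0.0003
```

Call:
{"name": "carry_out", "arguments": {"targets": [[-1,[0,0,1],[0,0,0]],[-1,[0,0,2],[0,0,0]],[-1,[0,0,3],[0,0,0]],[-1,[0,0,3],[0,0,0]]]}}

```text
time: 3.82
eef_pos: [0.6124, -0.143, 0.1133]
ee_rot: [0.0, 0.999, 0.035, 0.001]
force: [-2.0, 0.3, 9.1]
opening: 0.0001
```

Call:
{"name": "carry_out", "arguments": {"targets": [[-1,[0,0,1],[0,0,0]],[-1,[0,0,2],[0,0,0]],[-1,[0,0,2],[0,0,0]]]}}

```text
time: 4.2
eef_pos: [0.6121, -0.1429, 0.1104]
ee_rot: [0.0, 0.999, 0.035, 0.0]
force: [-0.3, -0.1, -0.4]
opening: -0.0001
```

Call:
{"name": "carry_out", "arguments": {"targets": [[-1,[0,0,1],[0,0,0]],[-1,[0,0,2],[0,0,0]],[-1,[0,0,2],[0,0,0]]]}}

```text
time: 4.58
eef_pos: [0.6118, -0.1429, 0.1082]
ee_rot: [-0.0, 0.999, 0.035, -0.0]
force: [-0.8, 0.3, 2.1]
opening: -0.0003
```

It clicked: the force dropped, and there is firm contact at 0.108. One more 1 mm press to confirm, then lift.

Call:
{"name": "carry_out", "arguments": {"targets": [[-1,[0,0,1],[0,0,0]],[-1,[0,0,1],[0,0,0]]]}}

```text
time: 4.82
eef_pos: [0.6118, -0.1429, 0.108]
ee_rot: [0.0, 0.999, 0.035, 0.0]
force: [-4.4, 1.7, 9.5]
opening: 0.0001
```

Call:
{"name": "carry_out", "arguments": {"targets": [[-1,[0,0,-15],[0,0,0]],[-1,[0,0,-30],[0,0,0]],[-1,[-25,-22,-30],[0,0,0]],[-1,[-51,-46,-30],[0,0,0]],[-1,[-77,-69,-30],[0,0,0]],[-1,[-77,-69,-30],[0,0,0]],[-1,[-77,-69,-20],[0,0,0]],[-1,[-77,-69,-12],[0,0,0]],[-1,[-77,-69,-9],[0,0,0]],[-1,[-77,-69,-9],[0,0,0]]]}}

```text
time: 6.08
eef_pos: [0.5304, -0.0796, 0.1158]
ee_rot: [-0.0, 0.999, 0.034, -0.0]
force: [0.8, -0.5, 0.6]
opening: 0.0004
```

Call:
{"name": "carry_out", "arguments": {"targets": [[-1,[0,0,1],[0,0,0]],[-1,[0,0,2],[0,0,0]],[-1,[0,0,3],[0,0,0]],[-1,[0,0,3],[0,0,0]]]}}

```text
time: 6.58
eef_pos: [0.5305, -0.0794, 0.1137]
ee_rot: [0.0, 0.999, 0.035, 0.0]
force: [-1.9, 0.2, 4.4]
opening: 0.0
```

Call:
{"name": "carry_out", "arguments": {"targets": [[-1,[0,0,1],[0,0,0]],[-1,[0,0,2],[0,0,0]],[-1,[0,0,2],[0,0,0]]]}}

```text
time: 6.95
eef_pos: [0.5305, -0.0789, 0.1119]
ee_rot: [-0.0, 0.999, 0.035, 0.0]
force: [-0.3, 5.0, 7.2]
opening: 0.0001
```

Call:
{"name": "carry_out", "arguments": {"targets": [[-1,[0,0,1],[0,0,0]],[-1,[0,0,2],[0,0,0]],[-1,[0,0,2],[0,0,0]]]}}

```text
time: 7.32
eef_pos: [0.5303, -0.0795, 0.1091]
ee_rot: [-0.0, 0.999, 0.035, -0.0]
force: [-0.3, 0.4, -0.1]
opening: 0.0
```

Call:
{"name": "carry_out", "arguments": {"targets": [[-1,[0,0,1],[0,0,0]],[-1,[0,0,2],[0,0,0]],[-1,[0,0,2],[0,0,0]]]}}

```text
time: 7.7
eef_pos: [0.5305, -0.0795, 0.108]
ee_rot: [0.0, 0.999, 0.035, 0.0]
force: [-3.0, 0.7, 11.6]
opening: -0.0001
```

The left section is shut. Next is the near one.

Call:
{"name": "carry_out", "arguments": {"targets": [[-1,[0,0,-15],[0,0,0]],[-1,[0,0,-30],[0,0,0]],[-1,[-25,22,-30],[0,0,0]],[-1,[-50,45,-30],[0,0,0]],[-1,[-75,68,-30],[0,0,0]],[-1,[-75,68,-30],[0,0,0]],[-1,[-75,68,-20],[0,0,0]],[-1,[-75,68,-12],[0,0,0]],[-1,[-75,68,-9],[0,0,0]],[-1,[-75,68,-9],[0,0,0]]]}}

```text
time: 8.95
eef_pos: [0.4603, -0.1521, 0.1159]
ee_rot: [-0.0, 0.999, 0.035, -0.0]
force: [0.5, 0.0, -0.6]
opening: -0.0001
```

Call:
{"name": "carry_out", "arguments": {"targets": [[-1,[0,0,1],[0,0,0]],[-1,[0,0,2],[0,0,0]],[-1,[0,0,3],[0,0,0]],[-1,[0,0,3],[0,0,0]]]}}

```text
time: 9.45
eef_pos: [0.4604, -0.1525, 0.1137]
ee_rot: [0.0, 0.999, 0.035, 0.0]
force: [-1.9, 0.8, 5.6]
opening: 0.0004
```

Call:
{"name": "carry_out", "arguments": {"targets": [[-1,[0,0,1],[0,0,0]],[-1,[0,0,2],[0,0,0]],[-1,[0,0,2],[0,0,0]]]}}

```text
time: 9.82
eef_pos: [0.46, -0.1525, 0.1116]
ee_rot: [-0.0, 0.999, 0.035, -0.0]
force: [-3.3, -0.3, 6.3]
opening: 0.0002
```

Call:
{"name": "carry_out", "arguments": {"targets": [[-1,[0,0,1],[0,0,0]],[-1,[0,0,2],[0,0,0]],[-1,[0,0,2],[0,0,0]]]}}

```text
time: 10.2
eef_pos: [0.4603, -0.1524, 0.1091]
ee_rot: [-0.0, 0.999, 0.035, -0.0]
force: [-0.4, -0.4, -0.2]
opening: 0.0
```

Call:
{"name": "carry_out", "arguments": {"targets": [[-1,[0,0,1],[0,0,0]],[-1,[0,0,2],[0,0,0]],[-1,[0,0,2],[0,0,0]]]}}

```text
time: 10.58
eef_pos: [0.4604, -0.1525, 0.108]
ee_rot: [0.0, 0.999, 0.035, 0.0]
force: [-2.7, 1.4, 12.4]
opening: 0.0001
```

Call:
{"name": "carry_out", "arguments": {"targets": [[-1,[0,0,-15],[0,0,0]],[-1,[0,0,-30],[0,0,0]],[-1,[25,22,-30],[0,0,0]],[-1,[50,45,-30],[0,0,0]],[-1,[75,68,-30],[0,0,0]],[-1,[75,68,-30],[0,0,0]],[-1,[75,68,-20],[0,0,0]],[-1,[75,68,-12],[0,0,0]],[-1,[75,68,-9],[0,0,0]],[-1,[75,68,-9],[0,0,0]]]}}

```text
time: 11.82
eef_pos: [0.5396, -0.2149, 0.1161]
ee_rot: [-0.0, 0.999, 0.035, -0.0]
force: [0.2, -0.1, -0.2]
opening: -0.0001
```

Call:
{"name": "carry_out", "arguments": {"targets": [[-1,[0,0,1],[0,0,0]],[-1,[0,0,2],[0,0,0]],[-1,[0,0,3],[0,0,0]],[-1,[0,0,3],[0,0,0]]]}}

```text
time: 12.32
eef_pos: [0.5399, -0.2152, 0.1137]
ee_rot: [0.0, 0.999, 0.035, 0.0]
force: [-1.7, 0.8, 4.6]
opening: 0.0002
```

Call:
{"name": "carry_out", "arguments": {"targets": [[-1,[0,0,1],[0,0,0]],[-1,[0,0,2],[0,0,0]],[-1,[0,0,2],[0,0,0]]]}}

```text
time: 12.7
eef_pos: [0.54, -0.2157, 0.112]
ee_rot: [0.001, 0.999, 0.035, 0.001]
force: [-3.2, -1.5, 6.4]
opening: 0.0
```

Call:
{"name": "carry_out", "arguments": {"targets": [[-1,[0,0,1],[0,0,0]],[-1,[0,0,2],[0,0,0]],[-1,[0,0,2],[0,0,0]]]}}

```text
time: 13.08
eef_pos: [0.5396, -0.2149, 0.109]
ee_rot: [-0.0, 0.999, 0.035, -0.0]
force: [-0.1, -0.1, -0.0]
opening: 0.0001
```

Call:
{"name": "carry_out", "arguments": {"targets": [[-1,[0,0,1],[0,0,0]],[-1,[0,0,2],[0,0,0]],[-1,[0,0,2],[0,0,0]]]}}

```text
time: 13.45
eef_pos: [0.5398, -0.215, 0.108]
ee_rot: [0.0, 0.999, 0.035, 0.0]
force: [-2.0, 1.3, 10.2]
opening: -0.0002
```

Call:
{"name": "carry_out", "arguments": {"targets": [[-1,[0,0,-20],[0,0,0]],[-1,[0,0,-60],[0,0,0]],[-1,[0,0,-110],[0,0,0]],[-1,[0,0,-150],[0,0,0]],[-1,[-30,-50,-150],[0,0,0]],[-1,[-60,-100,-150],[0,0,0]],[-1,[-60,-150,-150],[0,0,0]],[-1,[-60,-200,-150],[0,0,0]],[-1,[-60,-250,-150],[0,0,0]],[-1,[-60,-300,-150],[0,0,0]],[-1,[-60,-350,-150],[0,0,0]],[-1,[-60,-400,-150],[0,0,0]]]}}

```text
time: 14.95
eef_pos: [0.4518, 0.1815, 0.2573]
ee_rot: [-0.0, 0.999, 0.035, 0.0]
force: [0.5, -0.9, -0.8]
opening: -0.0001
```

Call:
{"name": "carry_out", "arguments": {"targets": [[-1,[-30,-50,0],[0,0,0]],[-1,[-60,-100,0],[0,0,0]],[-1,[-90,-150,0],[0,0,0]],[-1,[-90,-150,0],[0,0,0]],[-1,[-90,-150,0],[0,0,0]]]}}

```text
time: 15.58
eef_pos: [0.3521, 0.3231, 0.2572]
ee_rot: [0.0, 0.999, 0.035, 0.0]
force: [-0.1, -0.2, -0.0]
opening: -0.0003
```

```bash
python3 - <<'E'
from station import r
from h import *
print(r.observe()["eef_pos"],r.observe()["time"])
yaw=np.radians(4.1);R=np.array([[np.cos(yaw),-np.sin(yaw)],[np.sin(yaw),np.cos(yaw)]])
for n,(a,b,cc,d) in(("scene",(155,230,200,285)),("top",(175,262,215,310))):
    c=r.read_camera(n); np.savez(f"{n}2.npz",**c)
    cv2.imwrite(f"pics/{n}2.png",c["image"][:,:,::-1])
    cv2.imwrite(f"pics/{n}2c.png",cv2.convertScaleAbs(cv2.resize(c["image"][a:b,cc:d,::-1],None,fx=6,fy=6,interpolation=cv2.INTER_CUBIC),alpha=1.4))
    for tag in("0","2"):
        P=pts(load(n+tag+".npz"))
        m=(P[...,2]>.085)&(P[...,2]<.14)&(abs(P[...,0]-.535)<.12)&(abs(P[...,1]+.147)<.12)
        q=P[m]; rc=cv2.minAreaRect((q[:,:2]*1000).astype(np.float32)); print(n,tag,np.round(rc[0],1),np.round(rc[1],1),round(rc[2],1))
        L=(q[:,:2]-np.array(rc[0])/1000)@R
        for nm,s in(("far",(L[:,0]>.066)&(L[:,0]<.086)&(abs(L[:,1])<.04)),("left",(L[:,1]>.06)&(L[:,1]<.08)&(abs(L[:,0])<.045)),("near",(L[:,0]<-.066)&(L[:,0]>-.086)&(abs(L[:,1])<.04)),("right",(L[:,1]<-.06)&(L[:,1]>-.08)&(abs(L[:,0])<.045)),("mid",(abs(L)<.04).all(1))):
            print("  ",nm,np.median(q[s,2]).round(4),end="")
        print()
E
```

```text
[0.35205694 0.32311625 0.25724625] 15.575
scene 0 [ 537.1 -147.9] [183.9 170.2] 4.3
   far 0.1106   left 0.1102   near 0.11   right 0.1105   mid 0.1053
scene 2 [ 535.7 -147.9] [183.8 168.3] 3.8
   far 0.1062   left 0.1057   near 0.1059   right 0.1048   mid 0.1055
top 0 [ 533.8 -145.9] [183.2 169.1] 3.9
   far 0.11   left 0.1096   near 0.1101   right 0.1103   mid 0.105
top 2 [ 534.  -145.9] [180.2 166. ] 3.8
   far 0.1053   left 0.1052   near 0.1049   right 0.1051   mid 0.1047
```

View pics/top2.png

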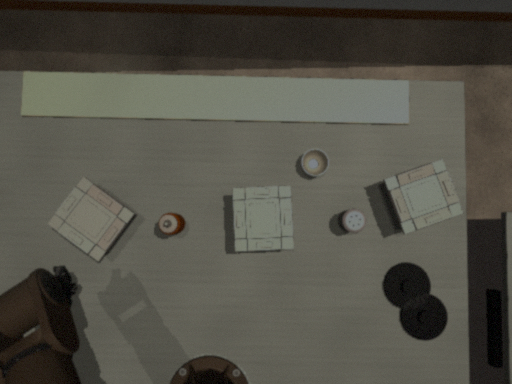

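View pics/scene2c.png

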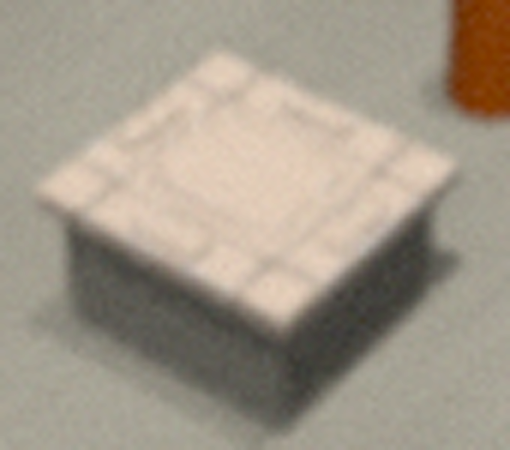

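The lid is flat all round. The pan at (263,218) and the bystanders have not moved, and the arm is clear at the lower left. Handing in.

```bash
python3 - <<'E'
from station import r
print(r.close_job())
E
```

```text
the job is handed in; nothing more can be done
None
```

I pressed the four rim sections of the nearest pan shut with closed fingertips, in the order far, left, near, right. I then moved the hand clear and handed the job in at about 15.7 s.

- **Presses:** on each section the force rose to 6–9 N as read between steps, then dropped off. The fingertips then met firm contact at 108 mm, the shut height, at 9.5–12.4 N.
- **Flaps after release:** both cameras show all four sections within 1 mm of the lid centre, where they stood about 5 mm above it before.
- **Pan and bystanders:** the pan's measured position changed by at most 1.4 mm (scene camera; 0.2 mm from the top), within the 2 mm calibration. By eye the bottle, shaker and ramekin had not moved; I did not re-measure them.
- **Disagreement:** the two cameras placed the pan about 3–4 mm apart at the start. I used the average, and every press landed on its pad.

No check failed.

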